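# Fit the strap slider on a controller's bent guard bar

## Task

Take the strap slider, the aluminium block with the large hole right through it, off the bench and thread it over the free end of the controller's bent guard bar. Slide it along the bar and around the bend until it sits against the round stop flange near the housing, and leave it hanging there on the bar.

Things in the scene. Friction and masses are not known exactly. Their poses are not given: they have to be found in the camera images.
- slider_center (a point): Centre of the strap slider: aluminium block, 100 g, loose on the bench, 24 mm thick (x), 46 wide (y), 56 high (z). A 32 mm round hole runs right through along x; this point is the centre of hole and block, 28 mm above the underside. Either end may go first. Not wanted: a block of the same size without a hole, and a smaller block (34 mm) with a 10 mm hole.
- bar_end (a point): Free end of the guard bar, a level round steel bar, 12 mm diameter, centre line 120 mm above the bench; the rounded tip reaches 6 mm beyond this point. The bar is fixed to the black controller (300 x 130 mm, in a cradle, immovable); below it is bare bench. The free leg runs straight from here 85 mm towards bar_corner, then the bend begins.
- bar_corner (a point): Point where the centre lines of the bar's two straight legs would cross (120 mm above the bench). The bend is round: a level 50 degree arc of 50 mm centre-line radius, starting and ending 23 mm from this point along the legs, so the bar passes 5 mm inside it.
- bar_seat (a point): On the bar's centre line: the slider's centre when it touches the stop flange (38 mm diameter), 73 mm from bar_corner on the second leg. Its y axis runs along this leg to the housing: flange face 12 mm beyond this point, housing face 65 mm (its top 10 mm above the bar; taller levers and panel 125 mm or more beyond). Let go, the slider hangs with its centre 10 mm below the bar's centre line.
Things that resemble listed ones, but are neither listed nor needed, are in the scene too. Leave any blue or pink look-alike of the part that bears slider_center alone.

How it is judged:
By the outcome, as a careful person would: the job done as asked, in the order asked, and still so for the second after the job is handed in, with the robot touching nothing.
It also fails if it takes over 37 s, if anything falls off the work surface, if the arm or the gripper's body presses on something with over 40 N, if the wrist force passes 120 N, or if a joint passes its speed limit or range.

## Robot

A 6-joint arm with a two-finger parallel gripper is mounted at the origin on the work surface. World frame = base frame: x ahead of the robot, y to its left, z up, the work surface at z = 0. Lengths are in m, angles in degrees, forces in N, time in s.
With the tool pointing down it reaches from about 0.275 to 0.875 m from the base axis. Payload 12.5 kg.
Tool frame: the origin (TCP) lies at the very end of the fingers, on their centre line; the grasp point (between the pads) lies 19 mm behind it (r.pinch_z is the distance from the TCP to the grasp point, in m); z points along the fingers, y is the line along which they close (so a half turn about z gives the same grasp; the last joint's range is limited). The gripper opens to 85 mm and grips with 20 to 120 N. Pads are 22 mm wide; open, the fingers measure 114 mm over their backs; the gripper's body (76 mm by 85 mm) begins 54 mm behind the grasp point. The pads swing forward as they close: fully open they stand 13 mm farther back than shut.
Start: joints at [69.351, 20.094, 94.641, -0, 65.266, -4.847], TCP at [0.15, 0.529, 0.231] pointing down, gripper open.
Joint ranges: [-157.81, 157.81], [-45, 120.19], [0.68, 151.7], [-89.99, 269.99], [4.06, 180], [-164.3, 164.3]. Speed limits (degrees/s): [127.2, 127.2, 159.86, 180, 180, 180].

## Interface

Orientations are given as a 3x3 rotation matrix whose columns are the frame's x, y, z axes.
In Python, from plant import r gives the robot as it stands. The module is installed in compiled form; this text tells all that it offers.
- The arm moves only by the tool play_rows, never from a script. Its arguments are lists of equal length, an entry for each row: "linear": the shift along the world's x, y, z as a fraction of full scale, a list of three; "turn": the turn, a rotation vector about the world's x, y, z as a fraction of full scale, a list of three. In form: {"linear": [[dx, dy, dz], ...], "turn": [[rx, ry, rz], ...]}. A call has 1 to 10 rows; each row is the pose to reach, as a shift and turn from the pose commanded when the call began, turning the shorter way round; what a row does not reach only later rows make up. Full scale, the value 1, is 0.2 m for a shift and pi rad for a turn. A row lasts 1/10 s, in which the tool goes at most 50 mm and 8.59 degrees, less where a joint would pass 70% of its speed; a pose out of reach is approached as far as the arm can. A call with a number of a shift or a turn outside -1 to 1 is refused whole. A call with a gripper value outside its range is refused whole. "hand" is the opening, from 0 (shut) to 1 (fully open), set as the call begins (left out, the last holds). The fingers move at their own pace and stop on an object; the grip force is fixed at half the most. Time passes only in rows, so rows that repeat a pose let the fingers close. It gives the time, the measured TCP pose, the force, the opening and the grip force at its end, in the units of the state.
- r.state(): the state, without advancing time (a new reading comes with each control period).
- r.snapshot(name): name is "scene" or "top"; returns the picture (420x560x3 uint8, red, green, blue); there is no depth.
- r.get_calibration(name): a dict with "camera_matrix" (3x3 intrinsics, pixels), "R" (3x3) and "t" (3): a world point X has camera coordinates R X + t. Camera axes: x right, y down, z forward; pixel columns grow to the right and rows downward; lengths in m; the calibration is good to about 2 mm. A picture is of the moment at which its call begins. get_calibration takes no time and is no camera call.
- r.finish_job(): hands the job in; it is judged then, once.
The state is a dict: "time": time; "qpos": joint angles; "dq": joint speeds; "joint_torque": joint torques, N m; "ee_pos": TCP position; "eef_rot": TCP orientation; "contact_force": force on the tool from outside, world axes, zero at the start; "wrist_torque": the same for the moment, N m; "grip_width": opening from 0.0 (shut) to 1.0 (fully open); "gripper_force": force on a finger pad.
Only numpy, scipy, OpenCV 4.12 (cv2) and the standard library are available. Lean on these libraries where they do the work, as an engineer would, in place of code of your own. Each camera call takes 0.05 s, during which the arm holds its last target. There are 200 camera calls.

## Working session

There is one attempt and no reset: what is moved stays moved. The work goes in short steps, Python scripts to look and compute and a tool call to move; the robot and the scene stay as the last step left them, time stands still between calls to the robot, and variables do not carry over. Pictures are saved under pics/ and viewed, at most 10 in all, crops included, and the job is handed in when it is done.

Besides the shell and the picture viewer there is one more tool, called after ">>>" as a command line: name --argument value ..., lists and objects as JSON in quotes. play_rows: Moves the arm, as the interface text tells. Shift numbers are shares of 0.2 m and turn numbers shares of pi rad, none past 1 either way. Its arguments: {"type":"object","properties":{"linear":{"type":"array","items":{"type":"array","items":{"type":"number"}}},"turn":{"type":"array","items":{"type":"array","items":{"type":"number"}}},"hand":{"type":"number"}},"required":["linear","turn"]}

```bash
mkdir -p pics; python3 - <<'E'
from plant import r
import cv2
for n in("scene","top"):
    im=r.snapshot(n); cv2.imwrite(f"pics/{n}0.png",im[:,:,::-1])
    c=r.get_calibration(n); print(n,c["camera_matrix"],c["R"],c["t"],-c["R"].T@c["t"])
print(r.state()["eef_rot"],r.pinch_z)
E
```

```text
scene [[453.52922532   0.         279.88871633]
 [  0.         453.52922532 210.49697612]
 [  0.           0.           1.        ]] [[ 0.87016933  0.49274352  0.00302758]
 [ 0.41152028 -0.72332475 -0.55448388]
 [-0.27102841  0.48374077 -0.83218896]] [-0.43121246 -0.22874241  1.33986569] [ 0.83250167 -0.60112557  0.98949299]
top [[453.31053822   0.         279.24952844]
 [  0.         453.31053822 206.48812593]
 [  0.           0.           1.        ]] [[-0.02436149 -0.99921532 -0.0312291 ]
 [-0.98951535  0.02854982 -0.14157785]
 [ 0.14235834  0.02745263 -0.98943441]] [-0.06522787  0.53438745  0.95914671] [ 0.39065299 -0.10676445  1.02263318]
[[-9.62204538e-01  2.72327549e-01 -3.64530737e-04]
 [ 2.72327776e-01  9.62204091e-01 -9.32159858e-04]
 [ 9.69001571e-05 -9.96200290e-04 -9.99999499e-01]] 0.0187
```

View pics/scene0.png

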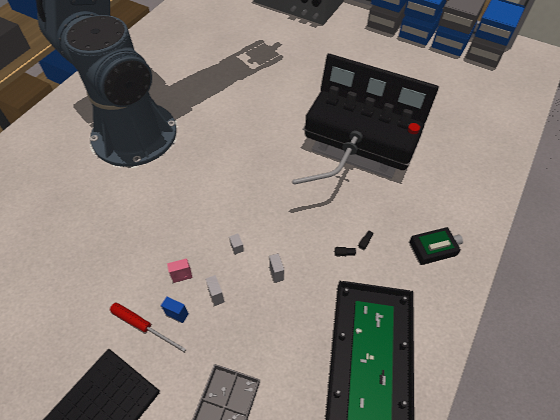

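View pics/top0.png

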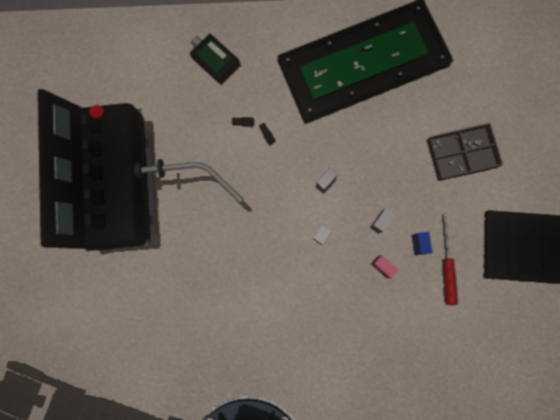

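The scene view shows grey blocks at (277,267), (215,291) and a small one at (237,243). The bar runs from its tip at (293,182) to the flange near (350,148). In the top view the blocks are at (327,180), (383,219) and (322,235), and the bar tip is at (249,208). I'll zoom in.

```bash
python3 - <<'E'
import cv2,numpy as np
s=cv2.imread("pics/scene0.png");t=cv2.imread("pics/top0.png")
z=lambda im,x,y,w,h,k:cv2.resize(im[y:y+h,x:x+w],None,fx=k,fy=k,interpolation=cv2.INTER_CUBIC)
a=np.vstack([z(s,195,225,100,75,4),z(t,310,160,100,75,4)])
b=np.vstack([z(s,285,125,100,75,4),z(t,135,150,133,75,4)[:, 50:450]])
b=np.vstack([z(s,280,125,100,75,4),cv2.resize(t[145:220,135:260],(400,240))[:]]) 
cv2.imwrite("pics/c1.png",np.hstack([a,np.vstack([b,np.zeros((60,400,3),np.uint8)])]))
E
```

```text
(no output)
```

View pics/c1.png

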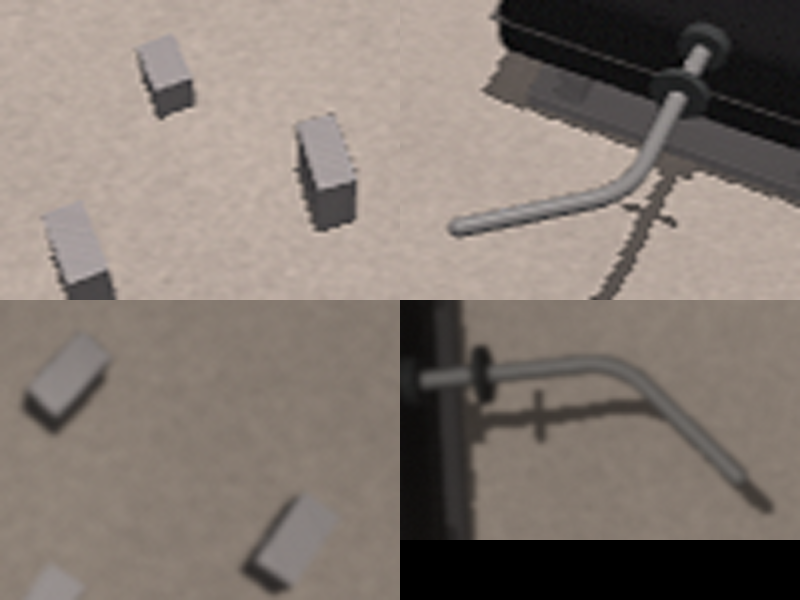

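The crops show neither block's hole directly, because the large faces are seen nearly edge-on. I'll fit box poses by silhouette, measure the bar, and boost contrast on the large faces.

```bash
cat > h.py <<'E'
import numpy as np,cv2
from scipy.optimize import minimize
from plant import r
C={n:r.get_calibration(n) for n in("scene","top")}
def proj(n,X):
    c=C[n];p=(np.atleast_2d(X)@c["R"].T+c["t"])@c["camera_matrix"].T
    return p[:,:2]/p[:,2:]
def back(n,u,z):
    c=C[n];d=c["R"].T@np.linalg.solve(c["camera_matrix"],[*u,1]);o=-c["R"].T@c["t"]
    return o+d*(z-o[2])/d[2]
def box(p,s):
    x,y,a=p;c,q=np.cos(a),np.sin(a)
    P=np.array([[i*s[0]/2,j*s[1]/2,k*s[2]] for i in(-1,1) for j in(-1,1) for k in(0,1)])
    return P@np.array([[c,-q,0],[q,c,0],[0,0,1]]).T+[x,y,0]
def grey(im):
    h=cv2.cvtColor(im,cv2.COLOR_BGR2HSV);return h
E
python3 - <<'E'
from h import *
I={n:cv2.imread(f"pics/{n}0.png") for n in C}
for nm,ut,us in(("A",(327,180),(277,267)),("B",(383,219),(215,291))):
    print(nm,back("top",ut,.04),back("scene",us,.035))
for k,(t,s) in dict(tip=((242.2,201.3),(293.2,182.2)),fl=((161,168),(350,147))).items(): print(k,back("top",t,.12),back("scene",s,.12))
print("leg1",back("top",(213,173),.12),back("scene",(330,174.2),.12))
print("leg2",back("top",(194.4,164.7),.12),back("scene",(341,165),.12))
for n,pts in(("scene",[(277,267),(240,300),(310,174)]),("top",[(327,178),(350,200),(228,188)])):
    h=cv2.cvtColor(I[n],cv2.COLOR_BGR2HSV)
    print(n,[(p,h[p[1],p[0]].tolist()) for p in pts])
def z(n,u,w=20,k=10):
    c=I[n][u[1]-w:u[1]+w,u[0]-w:u[0]+w].astype(float)
    c=255*np.clip(c/(160 if n=="scene" else 130),0,1)**.6
    return cv2.resize(c.astype(np.uint8),None,fx=k,fy=k,interpolation=cv2.INTER_NEAREST)[50:350]
cv2.imwrite("pics/c2.png",np.vstack([np.hstack([z("scene",(277,267)),z("scene",(215,291))]),np.hstack([z("top",(327,180)),z("top",(383,219))])]))
E
```

```text
A [ 0.5879002  -0.18608786  0.04      ] [ 0.59390027 -0.18758788  0.035     ]
B [ 0.49817013 -0.30363945  0.04      ] [ 0.50189844 -0.30910295  0.035     ]
tip [ 0.53327184 -0.00709555  0.12      ] [ 0.53685986 -0.00874693  0.12      ]
fl [0.60738124 0.15927738 0.12      ] [0.60866958 0.16124412 0.12      ]
leg1 [0.59353809 0.0519864  0.12      ] [0.60304104 0.05702931 0.12      ]
leg2 [0.61212765 0.09026457 0.12      ] [0.61398562 0.0964551  0.12      ]
scene [((277, 267), [0, 14, 164]), ((240, 300), [11, 35, 182]), ((310, 174), [12, 35, 183])]
top [((327, 178), [7, 16, 140]), ((350, 200), [14, 39, 137]), ((228, 188), [15, 14, 109])]
```

View pics/c2.png

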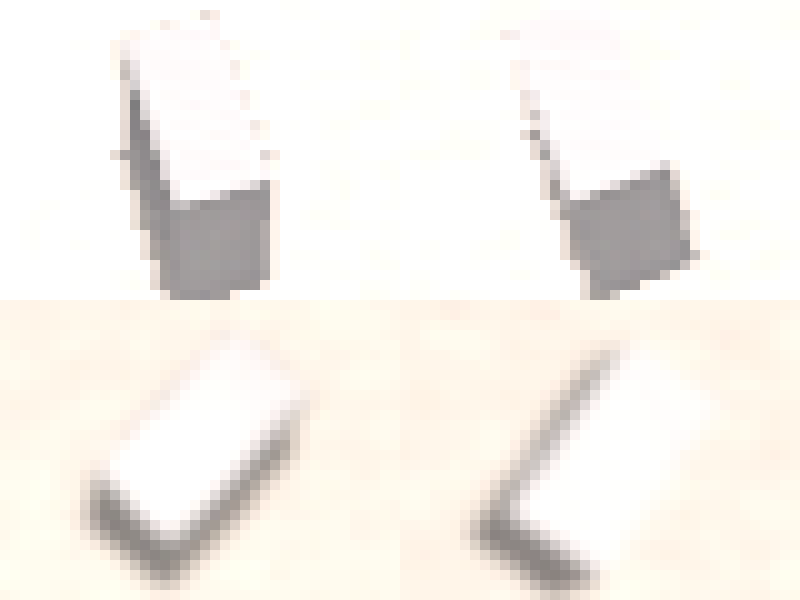

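Block A (left column) has an uneven dark patch on its large face in the scene view, at about (135,100) of the crop, which may be the hole. Block B's large face is a thin sliver. Next I'll fit the boxes and rectify the visible large faces, and fit the bar at the same time.

```bash
cat >> h.py <<'E'
def lowsat(im):
    h=cv2.cvtColor(im,cv2.COLOR_BGR2HSV);return ((h[...,1]<25)|(h[...,2]<95)).astype(np.uint8)
def sil(n,X,k=4):
    m=np.zeros((420*k,560*k),np.uint8);H=cv2.convexHull(((proj(n,X)+.5)*k).astype(np.int32))
    cv2.fillConvexPoly(m,H,255);return cv2.resize(m,(560,420),interpolation=cv2.INTER_AREA)/255.
def fitbox(I,p0,s=(.024,.046,.056)):
    M={n:cv2.medianBlur(lowsat(I[n]),3) for n in I}
    def f(p):
        e=0
        for n in I:
            u,v=proj(n,[[p0[0],p0[1],.03]])[0].astype(int);w=slice(v-24,v+24),slice(u-24,u+24)
            e+=np.abs(sil(n,box(p,s))[w]-M[n][w]).sum()
        return e
    rs=[minimize(f,[*p0,a],method="Nelder-Mead",options=dict(initial_simplex=np.array([[*p0,a],[p0[0]+.01,p0[1],a],[p0[0],p0[1]+.01,a],[*p0,a+.3]]))) for a in np.arange(0,3.1,.4)]
    b=min(rs,key=lambda q:q.fun);return b.x,b.fun
E
python3 - <<'E'
from h import *
I={n:cv2.imread(f"pics/{n}0.png") for n in C}
tiles=[]
for nm,p0 in(("A",(.591,-.187)),("B",(.500,-.306))):
    p,e=fitbox(I,p0);p[2]=(p[2]+np.pi/2)%np.pi-np.pi/2;print(nm,p[:2],np.degrees(p[2]),e)
    x,y,a=p;d=np.array([np.cos(a),np.sin(a),0]);l=np.array([-d[1],d[0],0])
    for n in C:
        o=-C[n]["R"].T@C[n]["t"];s=np.sign(d@(o-[x,y,0]))
        q=np.array([[x,y,0]+s*.012*d+j*.023*l+[0,0,k] for j,k in((-1,.056),(1,.056),(1,0),(-1,0))])
        P=proj(n,q).astype(np.float32)
        H=cv2.getPerspectiveTransform(P,np.float32([[20,20],[180,20],[180,215],[20,215]]))
        t=cv2.warpPerspective(I[n],H,(200,235),flags=cv2.INTER_LINEAR)
        tiles.append((255*np.clip(t/(130.),0,1)).astype(np.uint8))
cv2.imwrite("pics/c3.png",np.hstack(tiles))
# bar fit: leg1 direction, second leg rotated 50deg
from scipy.ndimage import distance_transform_edt as edt
def barmodel(p):
    x,y,a=p;c=np.array([x,y]);d1=np.array([np.cos(a),np.sin(a)])   # corner->end
    out=[]
    b=a-np.pi+sg*np.radians(50);d2=np.array([np.cos(b),np.sin(b)])
    nn=(d1+d2)/np.linalg.norm(d1+d2);ce=c+nn*.05/np.cos(np.radians(25))
    L=np.linspace(.023,.108+.006,40);out=[c+d1*t for t in L[::-1]]
    th=np.linspace(-25,25,15)
    t0=np.arctan2(-nn[1],-nn[0]);out+=[ce+.05*np.array([np.cos(t0+np.radians(q)*ss),np.sin(t0+np.radians(q)*ss)]) for q in th]
    out+=[c+d2*t for t in np.linspace(.023,.08,20)]
    return np.c_[np.array(out),np.full(len(out),.12)],c,d1,d2
M={}
for n in C:
    h=cv2.cvtColor(I[n],cv2.COLOR_BGR2HSV);m=((h[...,1]<25)&(h[...,2]>85)).astype(np.uint8)
    box0={"scene":(285,130,360,192),"top":(160,150,248,208)}[n]
    w=np.zeros_like(m);w[box0[1]:box0[3],box0[0]:box0[2]]=1;M[n]=cv2.medianBlur(m*w,3)
def rend(n,P,k=4):
    m=np.zeros((420*k,560*k),np.uint8);c=C[n];z=(P@c["R"].T+c["t"])[:,2].mean()
    cv2.polylines(m,[((proj(n,P)+.5)*k).astype(np.int32)],False,255,int(round(.012*453/z*k)))
    return cv2.resize(m,(560,420),interpolation=cv2.INTER_AREA)/255.
best=None
for sg in(1,-1):
    ss=sg
    def f(p):
        P=barmodel(p)[0];return sum(np.abs(rend(n,P)-M[n]).sum() for n in C)
    for a0 in(-2.2,-2.5,-1.9):
        p0=np.array([.613,.09,a0]);S=np.vstack([p0,p0+[.01,0,0],p0+[0,.01,0],p0+[0,0,.15]])
        q=minimize(f,p0,method="Nelder-Mead",options=dict(initial_simplex=S))
        if best is None or q.fun<best[0]:best=(q.fun,q.x,sg)
sg=ss=best[2];P,c,d1,d2=barmodel(best[1])
print(best,[M[n].sum() for n in C],"end",c+.108*d1,"corner",c,"seat",c+.073*d2,"angs",np.degrees(best[1][2]),np.degrees(np.arctan2(d2[1],d2[0])))
for n in C:
    for (u,v) in proj(n,P).astype(int): cv2.circle(I[n],(int(u),int(v)),0,(0,0,255),-1)
E
```

```text
A [ 0.59013567 -0.18630517] 44.42364187665642 77.45490196078431
B [ 0.49650872 -0.3042113 ] 51.22284905327807 77.34901960784313
(np.float64(314.5529411764706), array([ 0.61457613,  0.07101282, -2.38112385]), 1) [np.uint64(342), np.uint64(393)] end [ 0.53632873 -0.00342739] corner [0.61457613 0.07101282] seat [0.61002847 0.14387103] angs -136.428347308713 93.57165269128701
```

View pics/c3.png

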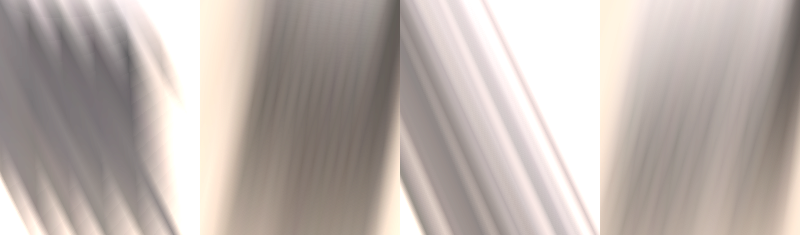

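The bar fit residual is poor (the shadow may be included), and the rectified faces don't settle the hole question. I'll check raw pixel values on the face strips and refine the bar fit using the overlay.

```bash
python3 - <<'E'
from h import *
I={n:cv2.imread(f"pics/{n}0.png") for n in C}
g=cv2.cvtColor(I["scene"],cv2.COLOR_BGR2GRAY);t=cv2.cvtColor(I["top"],cv2.COLOR_BGR2GRAY)
print(g[250:286,266:288]);print(g[276:300,203:225]);print(t[170:196,314:340]);print(t[208:236,370:395])
s=cv2.resize(I["scene"][130:195,285:365],None,fx=5,fy=5,interpolation=cv2.INTER_CUBIC)
u=cv2.resize(I["top"][150:215,155:255],None,fx=4,fy=4,interpolation=cv2.INTER_CUBIC)
# overlay of prior fit
c=np.array([.6146,.0710]);a=np.radians(-136.43);b=np.radians(93.57)
for n,im,o,k in(("scene",s,(285,130),5),("top",u,(155,150),4)):
    for X in [c+v*np.array([np.cos(q),np.sin(q)]) for q,L in((a,.108),(b,.073)) for v in np.linspace(.023,L,8)]:
        p=((proj(n,[[*X,.12]])[0]-o+.5)*k).astype(int);cv2.circle(im,(int(p[0]),int(p[1])),2,(0,0,255),-1)
w=np.zeros((325,800,3),np.uint8);w[:,:400]=s;w[:260,400:]=u;cv2.imwrite("pics/c4.png",w)
E
```

```text
[[173 173 173 173 175 173 173 179 181 180 175 175 174 174 174 175 173 169
  170 171 172 172]
 [176 178 176 173 174 172 173 176 177 179 181 181 178 175 175 174 175 176
  176 174 172 174]
 [177 181 179 179 177 177 177 175 173 172 180 187 184 176 174 174 175 178
  177 170 171 173]
 [178 181 178 176 175 178 180 177 178 178 164 131 145 174 178 176 179 180
  177 172 170 171]
 [180 182 179 177 175 176 162 146 157 162 164 162 155 171 178 175 176 178
  178 174 174 175]
 [176 179 182 158 153 157 162 160 158 157 157 158 155 171 175 172 173 175
  177 176 176 176]
 [173 173 154 148 155 159 160 160 159 160 159 160 163 151 162 172 172 174
  176 174 172 171]
 [179 176 155 139 151 159 158 157 159 160 160 161 161 159 168 170 166 168
  172 171 170 171]
 [176 175 158 110 137 160 158 158 158 158 158 159 160 159 145 163 172 171
  175 175 175 176]
 [174 176 161 100 127 159 159 158 157 158 160 159 158 161 150 164 174 173
  175 177 178 174]
 [176 178 184 125 116 156 162 160 161 160 158 159 159 159 163 176 178 175
  177 178 176 170]
 [175 178 186 126  71 142 162 159 158 160 161 161 159 160 157 147 168 180
  1
[... 9557 characters left out ...]
61  82 104 121 130 133 132 130 128 125
  125 123 123 124 125 127 128]
 [122 117 108  90  73  55  45  44  47  55  74  96 116 128 131 129 129 128
  127 126 125 125 124 125 127]
 [124 124 121 116 100  77  56  46  44  47  54  73 101 122 130 130 130 130
  130 128 128 126 126 126 127]
 [124 125 126 126 120 104  82  63  56  61  74  87 106 125 130 133 132 131
  130 129 128 127 127 128 128]
 [126 126 129 128 126 122 111  96  87  93 108 115 123 129 133 133 131 130
  129 127 128 127 127 128 127]
 [127 127 128 127 128 128 125 120 116 119 124 127 129 131 132 131 129 128
  127 127 128 128 127 127 125]
 [128 128 128 126 126 126 128 127 126 128 129 128 127 128 128 128 128 127
  127 129 130 129 128 125 125]]
```

View pics/c4.png

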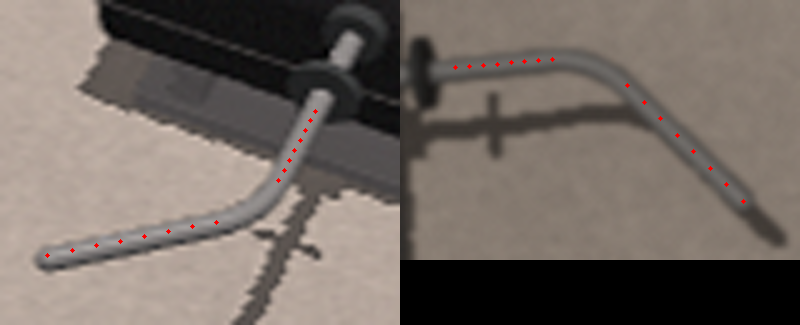

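The bar fit sits about 1.5 mm too far in +x, so I'll use end ≈ (0.535,-0.004), corner ≈ (0.613,0.071) and seat ≈ (0.6085,0.1445). A's large face looks uniform and plain, so B is the likely slider, which I'll confirm after lifting. First I'll check B's centre by hand while the arm heads over at a safe height.

```bash
python3 - <<'E'
from h import *
print(back("top",(384.4,219.9),.056))
P=[back("top",((x-400)/10+363,(y-250)/10+199),.056)[:2] for x,y in((630,345),(715,405),(600,570),(510,515))]
P=np.array(P);print(P,np.degrees(np.arctan2(*(P[0]-P[3]+P[1]-P[2])[::-1])),np.linalg.norm(P-np.roll(P,1,0),axis=1))
E
```

```text
[ 0.49440951 -0.30328639  0.056     ]
[[ 0.51880171 -0.30807998]
 [ 0.50538314 -0.32533277]
 [ 0.47081122 -0.29898353]
 [ 0.48304806 -0.28062619]] -37.41802917410889 [0.04507809 0.02185673 0.04346838 0.02206201]
```

>>> play_rows --linear '[[0.3465,-0.833,0],[0.3465,-0.833,0],[0.3465,-0.833,0],[0.3465,-0.833,0],[0.3465,-0.833,0]]' --turn '[[0,0,-0.1256],[0,0,-0.1256],[0,0,-0.1256],[0,0,-0.1256],[0,0,-0.1256]]' --hand 1

```text
time: 0.6
ee_pos: [0.2197, 0.36, 0.2312]
eef_rot: [[-0.782, 0.623, -0.0], [0.623, 0.782, -0.001], [-0.0, -0.001, -1.0]]
contact_force: [1.2, 0.2, -0.0]
grip_width: 0.997
gripper_force: 0.0
```

>>> play_rows --linear '[[0.3465,-0.833,0],[0.3465,-0.833,0],[0.3465,-0.833,0],[0.3465,-0.833,0],[0.3465,-0.833,0]]' --turn '[[0,0,-0.1256],[0,0,-0.1256],[0,0,-0.1256],[0,0,-0.1256],[0,0,-0.1256]]'

```text
time: 1.1
ee_pos: [0.2893, 0.1942, 0.2314]
eef_rot: [[-0.481, 0.876, 0.0], [0.876, 0.481, -0.0], [-0.0, 0.0, -1.0]]
contact_force: [0.1, 0.6, -0.2]
grip_width: 1.0
gripper_force: 0.0
```

>>> play_rows --linear '[[0.3465,-0.833,0],[0.3465,-0.833,0],[0.3465,-0.833,0],[0.3465,-0.833,0],[0.3465,-0.833,0]]' --turn '[[0,0,-0.1256],[0,0,-0.1256],[0,0,-0.1256],[0,0,-0.1256],[0,0,-0.1256]]'

```text
time: 1.6
ee_pos: [0.3591, 0.0278, 0.2313]
eef_rot: [[-0.108, 0.994, 0.0], [0.994, 0.108, -0.0], [-0.0, 0.0, -1.0]]
contact_force: [0.1, 0.3, -0.5]
grip_width: 1.005
gripper_force: 0.0
```

>>> play_rows --linear '[[0.3465,-0.833,0],[0.3465,-0.833,0],[0.3465,-0.833,0],[0.3465,-0.833,0],[0.3465,-0.833,0]]' --turn '[[0,0,-0.1256],[0,0,-0.1256],[0,0,-0.1256],[0,0,-0.1256],[0,0,-0.1256]]'

```text
time: 2.1
ee_pos: [0.4286, -0.1385, 0.2309]
eef_rot: [[0.281, 0.96, 0.0], [0.96, -0.281, -0.0], [-0.0, 0.0, -1.0]]
contact_force: [0.2, -0.4, 0.8]
grip_width: 1.003
gripper_force: 0.0
```

B's centre is (0.4955,-0.304), with its width axis at about -38°.

>>> play_rows --linear '[[0.335,-0.8275,0],[0.335,-0.8275,0],[0.335,-0.8275,0],[0.335,-0.8275,-0.25],[0.335,-0.8275,-0.5],[0.335,-0.8275,-0.5],[0.335,-0.8275,-0.5]]' --turn '[[0,0,-0.122],[0,0,-0.122],[0,0,-0.122],[0,0,-0.122],[0,0,-0.122],[0,0,-0.122],[0,0,-0.122]]'

```text
time: 2.8
ee_pos: [0.4942, -0.3007, 0.1309]
eef_rot: [[0.617, 0.787, -0.002], [0.787, -0.617, 0.002], [0.0, -0.003, -1.0]]
contact_force: [-0.6, 0.2, 0.8]
grip_width: 1.001
gripper_force: 0.0
```

>>> play_rows --linear '[[0,0,-0.2],[0,0,-0.35],[0,0,-0.45],[0,0,-0.5],[0,0,-0.54],[0,0,-0.57],[0,0,-0.57],[0,0,-0.57]]' --turn '[[0,0,0],[0,0,0],[0,0,0],[0,0,0],[0,0,0],[0,0,0],[0,0,0],[0,0,0]]'

```text
time: 3.6
ee_pos: [0.4944, -0.3029, 0.0181]
eef_rot: [[0.618, 0.786, 0.001], [0.786, -0.618, -0.001], [0.0, 0.001, -1.0]]
contact_force: [-0.3, -0.4, 0.1]
grip_width: 0.998
gripper_force: 0.0
```

>>> play_rows --linear '[[0,0,0],[0,0,0],[0,0,0],[0,0,0],[0,0,0],[0,0,0],[0,0,0],[0,0,0],[0,0,0],[0,0,0]]' --turn '[[0,0,0],[0,0,0],[0,0,0],[0,0,0],[0,0,0],[0,0,0],[0,0,0],[0,0,0],[0,0,0],[0,0,0]]' --hand 0

```text
time: 4.6
ee_pos: [0.4943, -0.303, 0.0178]
eef_rot: [[0.618, 0.786, 0.001], [0.786, -0.618, -0.001], [0.0, 0.001, -1.0]]
contact_force: [0.7, -0.1, 5.7]
grip_width: 0.531
gripper_force: 61.7
```

Gripped at about 45 mm, which matches. I'll lift and turn the block so the hole axis faces the scene camera for a check.

>>> play_rows --linear '[[0,0,0.15],[0,0,0.35],[0,0,0.46],[0,0,0.46],[0,0,0.46],[0,0,0.46],[0,0,0.46],[0,0,0.46]]' --turn '[[0,0,0],[0,0,-0.04],[0,0,-0.08],[0,0,-0.13],[0,0,-0.17],[0,0,-0.21],[0,0,-0.25],[0,0,-0.25]]'

```text
time: 5.4
ee_pos: [0.4937, -0.3025, 0.109]
eef_rot: [[0.993, 0.117, -0.0], [0.117, -0.993, 0.0], [-0.0, -0.0, -1.0]]
contact_force: [-0.1, 0.5, -1.7]
grip_width: 0.532
gripper_force: 61.7
```

```bash
python3 - <<'E'
from h import *
s=r.snapshot("scene")[:,:,::-1]
p=proj("scene",[[.4945,-.303,.12]])[0].astype(int);print(p)
c=s[p[1]-45:p[1]+30,p[0]-50:p[0]+50].astype(float)
cv2.imwrite("pics/look1.png",cv2.resize((255*np.clip(c/200,0,1)**.6).astype(np.uint8),None,fx=6,fy=6,interpolation=cv2.INTER_CUBIC))
E
```

```text
[209 270]
```

View pics/look1.png

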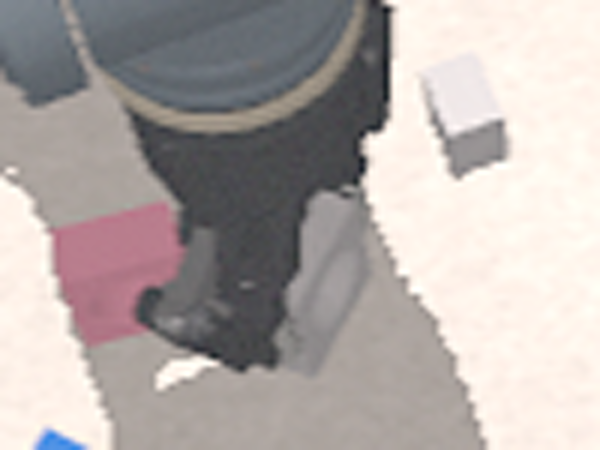

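The view shows the block's face at crop (325,285) with an elliptical opening in it, plus a lit patch in the shadow, so this is the slider with the hole. Now I'll move to just in front of the bar end, with the hole axis along leg 1 (43.6°).

>>> play_rows --linear '[[0.0,0.2,0],[0.02,0.45,0],[0.025,0.66,0],[0.025,0.66,0],[0.025,0.66,0],[0.025,0.66,0]]' --turn '[[0,0,0.04],[0,0,0.08],[0,0,0.12],[0,0,0.16],[0,0,0.205],[0,0,0.205]]'

```text
time: 6.05
ee_pos: [0.499, -0.1704, 0.1093]
eef_rot: [[0.719, 0.695, -0.0], [0.695, -0.719, -0.0], [-0.0, 0.0, -1.0]]
contact_force: [-0.6, -1.2, -0.6]
grip_width: 0.528
gripper_force: 62.0
```

>>> play_rows --linear '[[0.0,0.2,0],[0.0,0.45,0],[0.0,0.6,0],[0.0,0.66,0],[0.0,0.66,0],[0.0,0.66,0]]' --turn '[[0,0,0],[0,0,0],[0,0,0],[0,0,0],[0,0,0],[0,0,0]]'

```text
time: 6.65
ee_pos: [0.4992, -0.0396, 0.1093]
eef_rot: [[0.724, 0.69, 0.0], [0.69, -0.724, -0.0], [-0.0, 0.0, -1.0]]
contact_force: [-0.1, -0.4, -1.5]
grip_width: 0.53
gripper_force: 62.0
```

```bash
python3 - <<'E'
from h import *
st=r.state();print(st["time"],st["ee_pos"],np.degrees(np.arctan2(st["eef_rot"][1][1],st["eef_rot"][0][1])))
o=[]
for n in("scene","top"):
    s=r.snapshot(n)[:,:,::-1].copy()
    p=proj(n,[[.53,0,.12]])[0].astype(int)
    c=s[p[1]-50:p[1]+50,p[0]-50:p[0]+50].astype(float)
    c=cv2.resize((255*np.clip(c/200,0,1)**.7).astype(np.uint8),None,fx=4,fy=4,interpolation=cv2.INTER_CUBIC)
    for t in (0,.02,.04,.06,.08):
        q=(proj(n,[[.535+.724*t,-.004+.69*t,.12]])[0]-p+50.5)*4;cv2.circle(c,(int(q[0]),int(q[1])),2,(0,0,255),-1)
    e=st["ee_pos"];q=(proj(n,[[e[0],e[1],e[2]+.011]])[0]-p+50.5)*4;cv2.circle(c,(int(q[0]),int(q[1])),2,(0,255,0),-1)
    o.append(c)
cv2.imwrite("pics/look2.png",np.hstack(o))
E
```

```text
6.65 [ 0.49916314 -0.03961214  0.10930592] -46.34699237572354
```

View pics/look2.png

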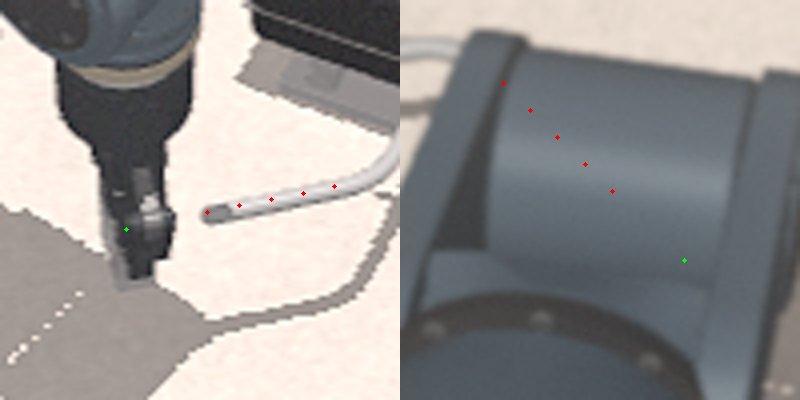

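The scene view shows the block lined up with the bar: tip at crop (207,213), and the line passes through the block centre. Threading now, gently, while watching the force.

>>> play_rows --linear '[[0.036,0.0345,0.002],[0.072,0.069,0.002],[0.108,0.1035,0.002],[0.145,0.138,0.002],[0.181,0.1725,0.002],[0.217,0.207,0.002],[0.253,0.2415,0.002],[0.253,0.2415,0.002]]' --turn '[[0,0,0],[0,0,0],[0,0,0],[0,0,0],[0,0,0],[0,0,0],[0,0,0],[0,0,0]]'

```text
time: 7.55
ee_pos: [0.5504, 0.0104, 0.1097]
eef_rot: [[0.722, 0.692, 0.001], [0.692, -0.722, 0.0], [0.0, 0.0, -1.0]]
contact_force: [0.2, -0.3, -2.0]
grip_width: 0.53
gripper_force: 62.0
```

```bash
python3 - <<'E'
from h import *
st=r.state();e=st["ee_pos"];print(e,st["contact_force"],st["wrist_torque"])
a=np.radians(43.57);end=np.array([.535,-.004]);u=np.array([np.cos(a),np.sin(a)]);nl=np.array([-u[1],u[0]])
b0=end+.085*u;ce=b0+.05*nl
print("s",(e[:2]-end)@u,"lat",(e[:2]-end)@nl)
for th in range(0,51,10):
    q=a+np.radians(th)-np.pi/2;p=ce+.05*np.array([np.cos(q),np.sin(q)])
    print(th,np.round((p-e[:2])/.2,3),round(th/180,3))
v=np.array([np.cos(a+np.radians(50)),np.sin(a+np.radians(50))])
for d in(.025,.05,.055): print(d,np.round((p+d*v-e[:2])/.2,3),p+d*v)
n="scene";s=r.snapshot(n)[:,:,::-1];p=proj(n,[[.55,0.01,.12]])[0].astype(int)
c=s[p[1]-50:p[1]+50,p[0]-60:p[0]+60].astype(float)
cv2.imwrite("pics/look3.png",cv2.resize((255*np.clip(c/200,0,1)**.7).astype(np.uint8),None,fx=5,fy=5,interpolation=cv2.INTER_CUBIC))
E
```

```text
[0.55041211 0.0104473  0.10969135] [ 0.19151931 -0.26183585 -2.00839087] [-0.00134569  0.00720263 -0.02234354]
s 0.02112423975753045 lat -0.00015509949675482417
0 [0.231 0.221] 0.0
10 [0.26  0.253] 0.056
20 [0.282 0.291] 0.111
30 [0.298 0.331] 0.167
40 [0.307 0.374] 0.222
50 [0.308 0.417] 0.278
0.025 [0.3   0.542] [0.61046955 0.11887695]
0.05 [0.293 0.667] [0.60891285 0.14382844]
0.055 [0.291 0.692] [0.60860151 0.14881873]
```

View pics/look3.png

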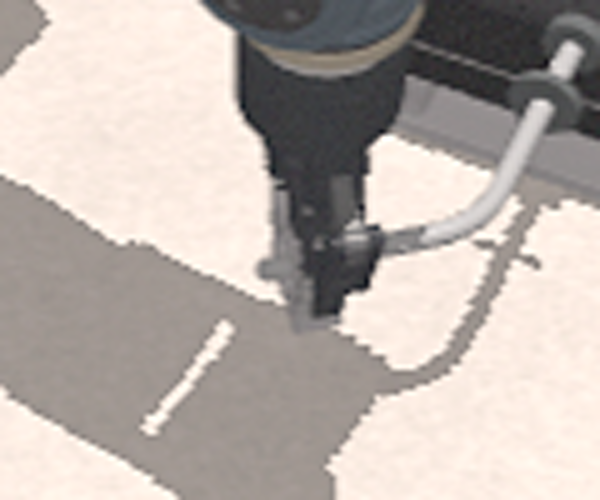

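Threaded: the rounded tip shows on the near side of the block at (265,268) and the bar continues on the other side, with no side force. Next I slide to the bend and around it.

>>> play_rows --linear '[[0.04,0.038,0],[0.08,0.077,0],[0.12,0.115,0],[0.16,0.153,0],[0.2,0.191,0],[0.231,0.221,0],[0.231,0.221,0]]' --turn '[[0,0,0],[0,0,0],[0,0,0],[0,0,0],[0,0,0],[0,0,0],[0,0,0]]'

```text
time: 8.3
ee_pos: [0.5964, 0.0546, 0.1096]
eef_rot: [[0.722, 0.692, 0.0], [0.692, -0.722, 0.0], [0.0, 0.0, -1.0]]
contact_force: [-0.7, -1.1, -1.7]
grip_width: 0.528
gripper_force: 62.0
```

>>> play_rows --linear '[[0.015,0.016,0],[0.029,0.032,0],[0.041,0.051,0],[0.051,0.07,0],[0.06,0.09,0],[0.067,0.11,0],[0.072,0.131,0],[0.076,0.153,0],[0.077,0.174,0],[0.077,0.196,0]]' --turn '[[0,0,0.028],[0,0,0.056],[0,0,0.083],[0,0,0.111],[0,0,0.139],[0,0,0.167],[0,0,0.194],[0,0,0.222],[0,0,0.25],[0,0,0.278]]'

```text
time: 9.3
ee_pos: [0.6109, 0.0929, 0.1096]
eef_rot: [[-0.069, 0.998, -0.0], [0.998, 0.069, -0.0], [-0.0, -0.0, -1.0]]
contact_force: [0.3, -0.6, -1.4]
grip_width: 0.533
gripper_force: 62.0
```

>>> play_rows --linear '[[-0.002,0.03,0],[-0.004,0.06,0],[-0.006,0.09,0],[-0.008,0.12,0],[-0.01,0.15,0],[-0.012,0.18,0],[-0.012,0.18,0],[-0.012,0.18,0]]' --turn '[[0,0,0],[0,0,0],[0,0,0],[0,0,0],[0,0,0],[0,0,0],[0,0,0],[0,0,0]]'

```text
time: 10.1
ee_pos: [0.6087, 0.1291, 0.1097]
eef_rot: [[-0.066, 0.998, -0.0], [0.998, 0.066, -0.0], [-0.0, -0.0, -1.0]]
contact_force: [-0.4, -0.3, -1.5]
grip_width: 0.533
gripper_force: 62.0
```

Everything is clear through the bend. I'll lower to near the hanging height, then ease on towards the flange.

>>> play_rows --linear '[[0,0.01,-0.01],[0,0.02,-0.02],[-0.002,0.03,-0.03],[-0.003,0.04,-0.04],[-0.004,0.05,-0.045],[-0.004,0.06,-0.045],[-0.004,0.06,-0.045]]' --turn '[[0,0,0],[0,0,0],[0,0,0],[0,0,0],[0,0,0],[0,0,0],[0,0,0]]'

```text
time: 10.8
ee_pos: [0.608, 0.1413, 0.1007]
eef_rot: [[-0.066, 0.998, 0.0], [0.998, 0.066, 0.0], [0.0, 0.0, -1.0]]
contact_force: [-0.1, 0.0, -1.5]
grip_width: 0.532
gripper_force: 62.0
```

>>> play_rows --linear '[[0,0.005,0],[0,0.01,0],[0,0.01,0]]' --turn '[[0,0,0],[0,0,0],[0,0,0]]'

```text
time: 11.1
ee_pos: [0.608, 0.143, 0.1008]
eef_rot: [[-0.065, 0.998, 0.0], [0.998, 0.065, -0.0], [-0.0, 0.0, -1.0]]
contact_force: [0.6, -0.3, -1.3]
grip_width: 0.533
gripper_force: 62.0
```

>>> play_rows --linear '[[0,0.005,0],[0,0.01,0],[0,0.01,0]]' --turn '[[0,0,0],[0,0,0],[0,0,0]]'

```text
time: 11.4
ee_pos: [0.608, 0.1431, 0.1008]
eef_rot: [[-0.066, 0.998, -0.0], [0.998, 0.066, -0.003], [-0.003, -0.001, -1.0]]
contact_force: [-0.4, -13.5, 1.8]
grip_width: 0.532
gripper_force: 62.2
```

>>> play_rows --linear '[[0,0.004,0],[0,0.008,0],[0,0.008,0]]' --turn '[[0,0,0],[0,0,0],[0,0,0]]'

```text
time: 11.7
ee_pos: [0.608, 0.1431, 0.1008]
eef_rot: [[-0.066, 0.998, -0.001], [0.998, 0.066, -0.005], [-0.005, -0.001, -1.0]]
contact_force: [-2.0, -23.3, 3.9]
grip_width: 0.532
gripper_force: 62.4
```

The block is against the flange, with a side force rising to 23 N. I'll relax most of it, settle down onto the bar and release.

>>> play_rows --linear '[[0,-0.007,-0.002],[0,-0.015,-0.005],[0,-0.015,-0.005],[0,-0.015,-0.005]]' --turn '[[0,0,0],[0,0,0],[0,0,0],[0,0,0]]'

```text
time: 12.1
ee_pos: [0.6081, 0.143, 0.0998]
eef_rot: [[-0.066, 0.998, 0.0], [0.998, 0.066, -0.001], [-0.001, 0.0, -1.0]]
contact_force: [0.5, -6.8, 1.4]
grip_width: 0.532
gripper_force: 62.2
```

>>> play_rows --linear '[[0,0,0],[0,0,0],[0,0,0],[0,0,0],[0,0,0],[0,0,0],[0,0,0],[0,0,0]]' --turn '[[0,0,0],[0,0,0],[0,0,0],[0,0,0],[0,0,0],[0,0,0],[0,0,0],[0,0,0]]' --hand 1

```text
time: 12.9
ee_pos: [0.6079, 0.1436, 0.0997]
eef_rot: [[-0.065, 0.998, -0.0], [0.998, 0.065, 0.0], [0.0, -0.0, -1.0]]
contact_force: [-0.4, 0.1, -0.5]
grip_width: 0.997
gripper_force: 0.0
```

>>> play_rows --linear '[[0,0,0.04],[0,0,0.1],[0,0,0.2],[0,0,0.35],[0,0,0.5],[0,0,0.65],[0,0,0.8],[0,0,0.8]]' --turn '[[0,0,0],[0,0,0],[0,0,0],[0,0,0],[0,0,0],[0,0,0],[0,0,0],[0,0,0]]'

```text
time: 13.7
ee_pos: [0.6095, 0.1439, 0.2654]
eef_rot: [[-0.065, 0.998, 0.008], [0.998, 0.065, 0.001], [0.001, 0.008, -1.0]]
contact_force: [-0.1, 0.8, -0.0]
grip_width: 0.999
gripper_force: 0.0
```

```bash
python3 - <<'E'
from h import *
n="scene";s=r.snapshot(n)[:,:,::-1];p=proj(n,[[.609,.144,.12]])[0].astype(int)
c=s[p[1]-50:p[1]+50,p[0]-60:p[0]+60]
cv2.imwrite("pics/look4.png",cv2.resize((255*np.clip(c/200.,0,1)**.7).astype(np.uint8),None,fx=5,fy=5,interpolation=cv2.INTER_CUBIC))
E
```

```text
(no output)
```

View pics/look4.png

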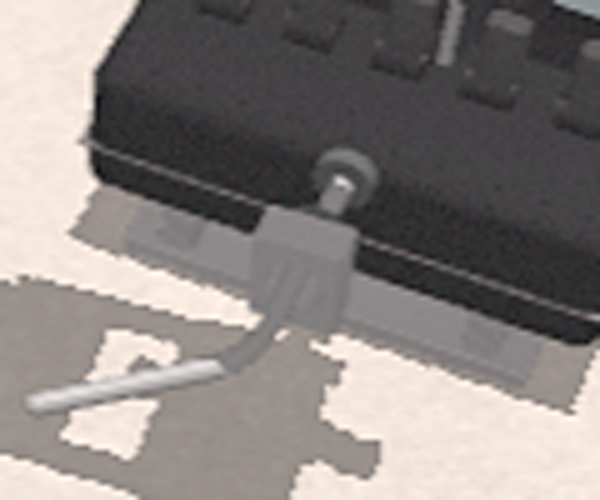

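The slider hangs level on the bar at (305,265) and hides the flange right behind it; the gripper is clear. Handing in.

>>> play_rows --linear '[[0,0,0],[0,0,0],[0,0,0]]' --turn '[[0,0,0],[0,0,0],[0,0,0]]'

```text
time: 14.05
ee_pos: [0.6076, 0.1436, 0.2588]
eef_rot: [[-0.065, 0.998, -0.002], [0.998, 0.065, -0.0], [-0.0, -0.002, -1.0]]
contact_force: [-0.6, 0.3, -0.1]
grip_width: 0.995
gripper_force: 0.0
```

```bash
python3 -c "
from plant import r
print(r.finish_job())"
```

```text
the job is handed in; nothing more can be done
None
```

The slider is threaded over the guard bar, around the bend and hanging at the stop flange (the last picture shows it on the bar with the flange hidden behind it), with the gripper clear; handed in at about 14 s, no verdict returned.

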